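# Hold the detector lid at its balance point for the stay

## Task

The counter's high voltage is off, so draw the T-handled key out of the small supply unit, push it fully home in the key lock beside the lid of the dark box and turn it clockwise until the latch arm has swung well clear of the lid. Leave the key in the lock and raise the lid by its bow handle to its balance point, where it would fall neither shut nor back, without letting it drop or go over backwards on the way. Finish still gripping the handle and holding the lid still at that point, so that a colleague can pin on the new stay, and leave the other things on the counter where they are.

Things in the scene. Friction and masses are not known exactly. Their poses are not given: they have to be found in the camera images.
- dark_box: Light-tight chamber of a photon counter, cream case on a dark base, fixed: 174 (x) x 214 (y) x 102 mm high, origin at the centre of its underside, front (dark display window) at -x. Seen from the front the lid covers its left 131 mm; the right 78 mm is a flat console, 102 mm high, with the key lock on top.
- lid (a joint): Lid angle about the hinge along dark_box y at the back: 0 shut, grows as the front rises, stop at 1.95. Plate 163 x 128 x 12 mm, about 0.5 kg, with a detector cylinder (52 mm thick, top at 214 mm when shut) amid it. No stay, no spring, hardly any friction: it balances at 1.19 rad, short of standing square; below that it falls shut, beyond it falls backwards. At lock 0 the latch arm keeps it shut.
- lid_hinge (a point): Point on the hinge axis in the middle of the lid's width, 96 mm above the counter; axes as dark_box.
- lid_handle (a point): Middle of the bow handle's straight bar, on its axis: round steel bar 11 mm thick, 80 mm long, parallel to the hinge, 204 mm from it and 41 mm in front of the lid's edge (free air in front, behind and below). 97 mm high when shut; position and axes move with the lid. The bar can turn between the fingers.
- lock (a joint): Turn of the key lock about the vertical: 0 locked (latch arm over the lid's edge, pointing to dark_box +y), grows clockwise seen from above, stop at 1.35 (arm points back). The arm clears the lid from 0.9 on. It stays where it is left and needs about 0.06 N m.
- lock_seat (a point): Centre of the lock's slotted face, 121 mm above the counter; the key's shoulder rests here when home. Axes as dark_box, fixed. Round dark collar 38 mm across, 23 mm inside, 2 mm proud of the face; slot 14 x 6 mm, 16 mm deep, its long side along dark_box y at lock 0. The key enters straight down.
- key: T-handled key, 54 mm tall, 50 g, upright; origin at the blade's lower end, z up. Blade 12 (key y) x 4 (key x) mm, 15 mm long, tip narrowed; then a 16 mm round shoulder, a 10 mm shank and the grey cross bar on top: 56 mm along key y, 12 mm thick along key x, 16 mm high. Either way round fits the lock.
- key_shoulder (a point): Centre of the underside of the key's shoulder, 15 mm above the blade's end.
- key_grip (a point): Centre of the key's cross bar, 46 mm above the blade's end: the place to grip, closing along key x.
- hv_supply: High-voltage supply, small cream box on a dark base with a round meter on its front, fixed: 104 (x) x 94 (y) x 54 mm, origin at the centre of its underside. The key stands in an equal slotted switch on the middle of its top, bar along the supply's y; it pulls straight up out (15 mm).
- lid_stay: Bystander: flat slotted steel strip with two eyes, 139 x 17 x 4 mm, lying between the supply and the dark box; origin at the centre of its underside.
- tape_roll: Bystander: roll of white tape lying flat, 60 mm across, 18 mm high; origin at the centre of its underside.
- marker: Bystander: black marker pen, 132 mm long, lying flat near the front edge; origin at the centre of its underside.
- timer: Bystander: bench timer 66 x 62 x 18 mm lying on its back; origin at the centre of its underside.

How it is judged:
On the way, in this order (a step that is already met when the one before it is completed fails the run):
1. the key is home in the lock of the dark box (horizontal distance between key_shoulder and lock_seat below 0.004 m and z of key_shoulder in the frame of lock_seat between -0.004 and 0.004 m and angle between key's own z axis and vertical below 0.15 rad), for 0.2 s.
2. the key is turned clockwise and the latch arm is clear of the lid (all of step 1 and value of joint lock above 1 rad), for 0.2 s.
At the end, for the whole second after the job is handed in: The lid stands still within 0.07 rad of its balance angle of 1.19 rad, gripped by the bow handle (TCP within 35 mm of the bar's middle, over 1 N on the lid); the key is home and upright in the lock (shoulder within 4 mm of its seat), clear of the lid, and the lock is beyond 1.0 rad (all of step 2 and value of joint lid between 1.117 and 1.257 rad and velocity of joint lid between -0.05 and 0.05 rad/s and contact force between the fingers and lid above 1 N and distance between the grasp point and lid_handle below 0.035 m and contact force between key and lid below 0.2 N); the arm keeps its last pose, push and grip.
It fails at once if the lid went over backwards (value of joint lid above 1.487 rad).
It fails at once if the lid was let drop (velocity of joint lid below -2 rad/s).
It fails at once if another thing on the counter was pushed away (distance of any of lid_stay, tape_roll, marker, timer from where it was at the start of the episode above 0.03 m).
It also fails if it takes over 72 s, if anything falls off the work surface, if the arm or the gripper's body presses on something with over 40 N, if the wrist force passes 120 N, or if a joint passes its speed limit or range.

## Robot

A 6-joint arm with a two-finger parallel gripper is mounted at the origin on a cart in front of the work surface, level with it; the furniture and walls round the work are solid. World frame = base frame: x ahead of the robot, y to its left, z up, the work surface at z = 0. Lengths are in m, angles in rad, forces in N, time in s.
With the tool pointing down it reaches from about 0.35 to 0.775 m from the base axis. Payload 5.5 kg.
Tool frame: the origin (TCP) lies between the finger pads, 19 mm behind the fingertips; this is the grasp point; z points along the fingers, y is the line along which they close (so a half turn about z gives the same grasp; the last joint's range is limited). The gripper opens to 85 mm and grips with 20 to 120 N. Pads are 22 mm wide; open, the fingers measure 114 mm over their backs; the gripper's body (76 mm by 85 mm) begins 54 mm behind the grasp point. The pads swing forward as they close: fully open they stand 13 mm farther back than shut.
Start: joints at [1.009, 0.313, 0.046, 1.304, 0, 1.431], TCP at [0.235, 0.525, 0.25] pointing down, gripper open.
Joint ranges: [-2.76, 2.76], [-0.86, 1.69], [-1.03, 1.26], [-2.2, 2.34], [-1.47, 1.5], [-3.14, 3.14]. Speed limits (rad/s): [2.57, 2.57, 3.14, 3.14, 3.14, 3.14].

## Interface

Orientations are given as a unit quaternion [w, x, y, z].
In Python, from workcell import status, optics, hand_in gives the robot as it stands.
- The arm moves only by the shell command python3 -m handwheel 'ROWS' [FORCE]. ROWS is a JSON object whose one key "deltas" holds a list of rows, each a list of 5 numbers: the opening, from -1 (shut) to 1 (fully open), then the shift along the tool's x, y, z in units of 40 mm (1.0 is 40 mm), then the turn about the tool's z in units of 10 degrees (1.0 is 10 degrees). In form: {"deltas": [[jaw, x, y, z, roll], ...]}. A call has 1 to 20 rows; each row shifts and turns the commanded pose from where the row before left it, along the tool's axes as they then stand; what a row does not reach is not made up. A row lasts 1/8 s, in which the tool goes at most 62.5 mm and 10.7 degrees, less where a joint would pass 70% of its speed; a pose out of reach is approached as far as the arm can. A call is refused whole if a number of a shift passes 1 or a number of a turn 1, either way. A call with a gripper value outside its range is refused whole. The fingers move at their own pace and stop on an object; FORCE is the grip in N (left out, the last holds). Time passes only in rows, so rows that do not move let the fingers close. It gives the time, the measured TCP pose, the force, the opening and the grip force at its end, in the units of the state.
- status.get_state(): the state, without advancing time (a new reading comes with each control period).
- optics.read_camera(name): name is "side" or "top" or "wrist"; returns a dict with "frame" (480x640x3 uint8, red, green, blue), "depth" (480x640 float32, m along the optical axis (not along the pixel's ray), 0 where there is no reading), "vfov" (degrees; the focal length in pixels is half the picture's height over the tangent of half this angle, whatever the lens; pixels are square), "cx", "cy" (the principal point, pixels), "k1" (the pictures are not rectified: a ray, as slopes to the right and down, at radius r is drawn at 1 + k1 r^2 times it, then the intrinsics apply), "origin" and "attitude" of the camera in the world. Camera axes: x right, y down, z forward; pixel columns grow to the right and rows downward; lengths in m; the calibration is good to about 2 mm. A picture is of the moment at which its call begins.
- hand_in(): hands the job in; it is judged then, once.
The state is a dict: "clock": time; "joint_pos": joint angles; "qvel": joint speeds; "tau": joint torques, N m; "tcp_pos": TCP position; "orientation": TCP orientation; "wrist_force": force on the tool from outside, world axes, zero at the start; "ft_torque": the same for the moment, N m; "finger_gap": finger opening in m; "grip_force": force on a finger pad.
Only numpy, scipy, OpenCV 4.12 (cv2) and the standard library are available. Lean on these libraries where they do the work, as an engineer would, in place of code of your own. Each camera call takes 0.05 s, during which the arm holds its last target. There are 200 camera calls.

## Working session

There is one attempt and no reset: what is moved stays moved. The work goes in short steps, Python scripts to look and compute and a shell command to move; the robot and the scene stay as the last step left them, time stands still between calls to the robot, and variables do not carry over. Pictures are saved under pics/ and viewed, at most 10 in all, crops included, and the job is handed in when it is done.

```bash
ls; mkdir -p pics
python3 - <<'E'
from workcell import status, optics
import cv2,numpy as np
print(status.get_state())
for n in ("top","side"):
    c=optics.read_camera(n); cv2.imwrite(f"pics/{n}0.png",c["frame"][:,:,::-1]); np.savez(f"/tmp/{n}0.npz",**c)
    print(n,{k:c[k] for k in c if k not in("frame","depth")}, (c["depth"]>0).mean())
E
```

```text
pics
{'clock': 0.0, 'joint_pos': array([1.00939919e+00, 3.13979283e-01, 4.49817044e-02, 1.30359745e+00,
       5.18350106e-06, 1.43121625e+00]), 'qvel': array([ 0.00099186, -0.00017286,  0.00034023, -0.0015095 ,  0.00055842,
       -0.00097491]), 'tau': array([-1.29511362e-03, -4.80633116e+01,  2.98530811e+01,  1.95570441e-02,
       -3.32066011e-04,  2.16820524e-05]), 'tcp_pos': array([0.2351575 , 0.52419454, 0.24912197]), 'orientation': array([-3.11231616e-04,  2.09348302e-01,  9.77840723e-01, -8.43782911e-04]), 'wrist_force': array([-0.63200741,  0.82759497,  0.08627338]), 'ft_torque': array([-0.03744567,  0.01827103,  0.01996583]), 'grip_force': 0.0, 'finger_gap': 0.085555835486808}
top {'vfov': 50.18069058588918, 'cx': 315.5672625317784, 'cy': 229.54059571311166, 'k1': -0.04200212467155499, 'origin': array([0.33758668, 0.12945868, 1.08851405]), 'attitude': array([ 0.0805903 , -0.69480018,  0.70945031, -0.08624485])} 0.9959016927083333
side {'vfov': 56.52619374861648, 'cx': 320.81601500067586, 'cy': 232.33344130016448, 'k1': -0.049584839914263816, 'origin': array([0.53397658, 0.89928457, 0.47551877]), 'attitude': array([ 0.00768466,  0.00446943,  0.84437758, -0.53567478])} 0.9959309895833334
```

View pics/top0.png

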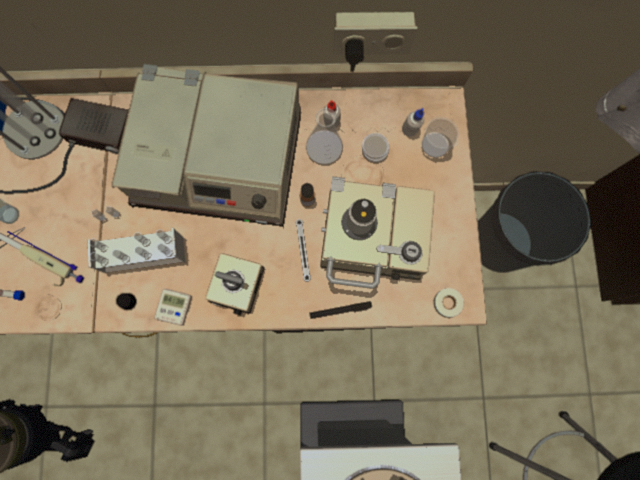

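View pics/side0.png

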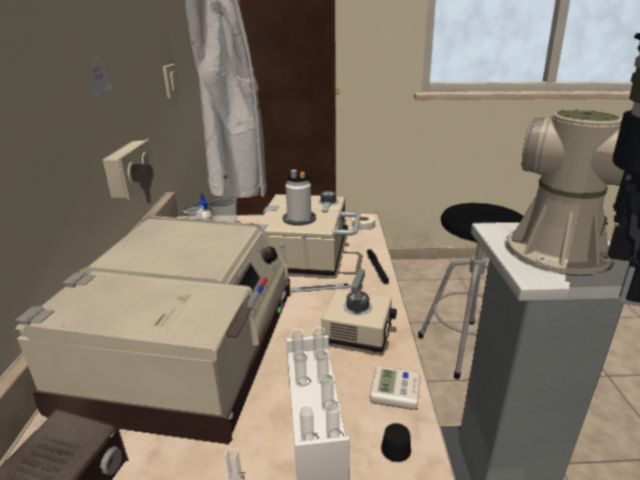

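Top view: the supply is at about (236,283) with the key bar at (233,280). The dark box lock is at (410,251), the latch arm points left to (380,248), and the handle bar runs (328,280)-(378,287). The stay is at (304,250), marker (341,310), tape (449,302) and timer (173,306).

```bash
cat > h.py <<'E'
import numpy as np, cv2
from scipy.spatial.transform import Rotation as R
def rot(q): return R.from_quat([q[1],q[2],q[3],q[0]])
def K(c):
    f=240/np.tan(np.radians(c["vfov"])/2); return f
def rays(c,uv):
    uv=np.atleast_2d(np.asarray(uv,float)); f=K(c)
    d=(uv-[float(c["cx"]),float(c["cy"])])/f; s=d.copy()
    for _ in range(10): s=d/(1+float(c["k1"])*(s**2).sum(1,keepdims=True))
    return rot(c["attitude"]).apply(np.c_[s,np.ones(len(s))])   # scaled: z_cam=1
def plane(c,uv,z):
    r=rays(c,uv); o=c["origin"]; return o+r*((z-o[2])/r[:,2])[:,None]
def cloud(c):
    v,u=np.mgrid[0:480,0:640]; r=rays(c,np.c_[u.ravel(),v.ravel()])
    return (c["origin"]+r*c["depth"].reshape(-1,1)).reshape(480,640,3)
def rect(P):  # min-area rect of xy points, mm
    (x,y),(w,h),a=cv2.minAreaRect((P[:,:2]*1000).astype(np.float32)); return np.round([x,y,w,h,a],1)
E
python3 - <<'E'
from h import *
c=dict(np.load("/tmp/top0.npz")); p=cloud(c)
def box(u0,u1,v0,v1,z0,z1):
    q=p[v0:v1,u0:u1].reshape(-1,3); q=q[(q[:,2]>z0)&(q[:,2]<z1)]; return q
q=p[255:310,205:265].reshape(-1,3); print("z hist supply",np.histogram(q[:,2],np.arange(0,.13,.006)))
k=box(205,265,255,310,.08,.13); print("key",k.mean(0),np.percentile(k[:,2],[50,95]),rect(k),len(k))
s=box(205,265,255,315,.048,.062); print("supply",rect(s))
print("table",np.median(p[200:300,270:295].reshape(-1,3)[:,2]))
b=box(315,445,165,300,.09,.135); print("box rough",rect(b))
hd=box(322,385,272,298,.08,.12); print("handle",rect(hd),np.median(hd[:,2]),len(hd))
l=box(395,428,235,268,.108,.15); print("lock",rect(l),l.mean(0),np.percentile(l[:,2],[10,50,90]),len(l))
con=box(395,440,185,280,.095,.107); print("console",rect(con))
E
```

```text
z hist supply (array([ 445,    8,   64,   26,   24,   19,   32,   44,  625, 1172,   18,
         21,  133,    8,    0,    3,    4,   14,  147,   25,    0]), array([0.   , 0.006, 0.012, 0.018, 0.024, 0.03 , 0.036, 0.042, 0.048,
       0.054, 0.06 , 0.066, 0.072, 0.078, 0.084, 0.09 , 0.096, 0.102,
       0.108, 0.114, 0.12 , 0.126]))
key [0.48171411 0.28777803 0.11090261] [0.11179485 0.11481439] [482.1 288.6  55.   13.   73. ] 193
supply [481.  289.   91.5 104.4  72.5]
table 0.000608212054542201
box rough [564.4  -0.6 218.5 218.   80.9]
handle [473.8  48.1 105.5  31.6  88.6] 0.1023113208277826 379
lock [529.7 -61.5  53.2  45.   79.9] [ 0.52466242 -0.06260254  0.12092068] [0.11128219 0.12243282 0.1253492 ] 345
console [575.2 -71.6  81.  171.5  81.4]
```

```bash
cat >> h.py <<'E'
def togo(s,xyz,head=None):
    "print shift in tool units (at the present attitude) and roll units to get to xyz / y-heading (deg)"
    r=rot(s["orientation"]); d=r.inv().apply(np.asarray(xyz)-s["tcp_pos"])/.04
    y=r.apply([0,1,0]); h=np.degrees(np.arctan2(y[1],y[0]))
    print("tcp",np.round(s["tcp_pos"],4),"head",round(h,2),"shift",np.round(d,2),"roll",None if head is None else round(((h-head+90)%180-90)/10,2),"F",np.round(s["wrist_force"],1),"gap",round(s["finger_gap"],4),"t",s["clock"])
E
python3 -m handwheel '{"deltas":[[1,0,0,0,-1],[1,0,0,0,-1],[1,0,0,0,-1],[1,0,0,0,-1],[1,0,0,0,-1],[1,0,0,0,-1],[1,0,0,0,-1],[1,0,0,0,-1],[1,0,0,0,-1],[1,0,0,0,-0.7],[1,0,0,0,0]]}' 40
python3 - <<'E'
from h import *; from workcell import status
togo(status.get_state(),[.482,.2886,.25],163)
E
```

```text
clock: 1.48
tcp_pos: [0.2353, 0.5244, 0.2495]
orientation: [-0.0, -0.593, 0.805, -0.0]
wrist_force: [-0.2, -0.8, 0.4]
finger_gap: 0.0855
grip_force: 0.0
tcp [0.2353 0.5244 0.2495] head 162.75 shift [ 3.8  -7.64 -0.01] roll -0.02 F [-0.2 -0.8  0.4] gap 0.0855 t 1.475
```

```bash
python3 -m handwheel '{"deltas":[[1,0.2,-0.4,0,0],[1,0.4,-0.8,0,0],[1,0.4,-0.8,0,0],[1,0.4,-0.8,0,0],[1,0.4,-0.8,0,0],[1,0.4,-0.8,0,0],[1,0.4,-0.8,0,0],[1,0.4,-0.8,0,0],[1,0.4,-0.8,0,0],[1,0.3,-0.6,0,0],[1,0.1,-0.24,0,0],[1,0,0,0,0],[1,0,0,0,0]]}'
python3 - <<'E'
from h import *; from workcell import status,optics
s=status.get_state(); togo(s,[.482,.2886,.25],163)
c=optics.read_camera("wrist"); np.savez("/tmp/w1.npz",**c,tcp=s["tcp_pos"]); cv2.imwrite("pics/w1.png",c["frame"][:,:,::-1])
print(c["origin"],rot(c["attitude"]).as_matrix().round(3),c["vfov"])
p=cloud(c).reshape(-1,3); k=p[(p[:,2]>.1)&(p[:,2]<.12)]; print(len(k),rect(k) if len(k) else 0,k.mean(0),np.median(k[:,2]))
E
```

```text
clock: 3.1
tcp_pos: [0.4819, 0.2896, 0.25]
orientation: [-0.0, -0.594, 0.805, 0.0]
wrist_force: [-0.3, 0.4, 0.6]
finger_gap: 0.0852
grip_force: 0.0
tcp [0.4819 0.2896 0.25  ] head 162.86 shift [ 0.02 -0.01  0.  ] roll -0.01 F [-0.3  0.4  0.6] gap 0.0852 t 3.1
[0.45949437 0.21487089 0.37363153] [[-0.956  0.281  0.09 ]
 [ 0.295  0.91   0.292]
 [ 0.     0.306 -0.952]] 71.95470662803363
12402 [580.3 260.3 210.4 435.5  15. ] [0.60215501 0.17734029 0.10546408] 0.10264074081991276
```

View pics/w1.png

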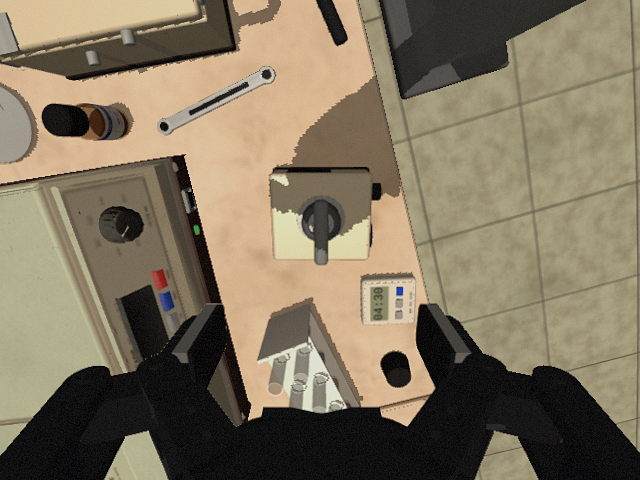

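The wrist view shows the key bar at (321,231), running vertically from about (320,200) to (321,265). It is centred between the fingers, with the stay at (217,100) and the timer at (388,298). Next I'll measure the key's exact pose.

```bash
cat >> h.py <<'E'
def sel(p,win,z0,z1):
    u0,u1,v0,v1=win; q=p[v0:v1,u0:u1].reshape(-1,3); return q[(q[:,2]>z0)&(q[:,2]<z1)]
E
python3 - <<'E'
from h import *; from workcell import status
c=dict(np.load("/tmp/w1.npz")); p=cloud(c)
k=sel(p,(290,350,180,280),.1,.125); print(len(k),rect(k),k.mean(0),np.percentile(k[:,2],[5,50,95]))
k=k[k[:,2]>np.percentile(k[:,2],50)-.004];print("top",rect(k))
s=sel(p,(255,390,155,275),.048,.06); print("supply",rect(s),np.median(s[:,2]))
st=sel(p,(290,350,180,280),.066,.08); print("switch",rect(st),len(st),np.median(st[:,2]))
E
```

```text
917 [482.9 288.5  56.4  11.7  73.1] [0.48205972 0.28644439 0.11034994] [0.10755011 0.11073116 0.11206375]
top [482.9 288.6  56.2  11.7  73.2]
supply [481.8 288.9  90.6 102.2  72.9] 0.05380029272431905
switch [482.5 288.1  33.1  36.9  73.5] 652 0.07360102600921192
```

```bash
python3 - <<'E'
from h import *; from workcell import status
togo(status.get_state(),[.4829,.2885,.104],163.1)
E
python3 -m handwheel '{"deltas":[[0.2,0,-0.03,0.4,0],[0,0,0,0.7,0],[0,0,0,0.7,0],[0,0,0,0.7,0],[0,0,0,0.6,0],[0,0,0,0.4,0],[0,0,0,0.15,0],[0,0,0,0,0],[-1,0,0,0,0],[-1,0,0,0,0],[-1,0,0,0,0],[-1,0,0,0,0],[-1,0,0,0,0],[-1,0,0,0,0]]}' 60
python3 - <<'E'
from h import *; from workcell import status
togo(status.get_state(),[.4829,.2885,.104],163.1)
E
```

```text
tcp [0.4818 0.2898 0.2501] head 162.88 shift [ 0.02 -0.04  3.65] roll -0.02 F [-0.5 -0.9 -0.8] gap 0.0854 t 3.15
clock: 4.9
tcp_pos: [0.4842, 0.2892, 0.1049]
orientation: [0.001, -0.594, 0.805, -0.0]
wrist_force: [-1.3, 0.7, 5.2]
finger_gap: 0.0118
grip_force: 58.5
tcp [0.4842 0.2892 0.1049] head 162.84 shift [0.03 0.03 0.02] roll -0.03 F [-1.3  0.7  5.2] gap 0.0118 t 4.9
```

```bash
python3 -m handwheel '{"deltas":[[-1,0,0,-0.1,0],[-1,0,0,-0.2,0],[-1,0,0,-0.3,0],[-1,0,0,-0.5,0],[-1,0,0,-0.7,0],[-1,0,0,-0.8,0],[-1,0,0,-0.7,0],[-1,0.2,-0.1,-0.5,0],[-1,0.5,-0.2,-0.1,0],[-1,0.8,-0.4,0,0],[-1,0.9,-0.4,0,0],[-1,0.9,-0.45,0,0],[-1,0.9,-0.45,0,0],[-1,0.9,-0.45,0,0],[-1,0.8,-0.4,0,0],[-1,0.6,-0.3,0,0],[-1,0.4,-0.2,0,0],[-1,0.2,-0.1,0,-0.8],[-1,0,0,0,0],[-1,0,0,0,0]]}' 60
python3 - <<'E'
from h import *; from workcell import status,optics
s=status.get_state(); togo(s,[.525,-.0626,.26],171)
c=optics.read_camera("wrist"); np.savez("/tmp/w2.npz",**c,tcp=s["tcp_pos"]); cv2.imwrite("pics/w2.png",c["frame"][:,:,::-1])
E
```

```text
clock: 7.4
tcp_pos: [0.5316, -0.0227, 0.2602]
orientation: [0.0, -0.648, 0.762, 0.0]
wrist_force: [-0.2, 0.5, -0.7]
finger_gap: 0.0114
grip_force: 58.4
tcp [ 0.5316 -0.0227  0.2602] head 170.74 shift [1.01 0.   0.  ] roll -0.03 F [-0.2  0.5 -0.7] gap 0.0114 t 7.4
```

View pics/w2.png

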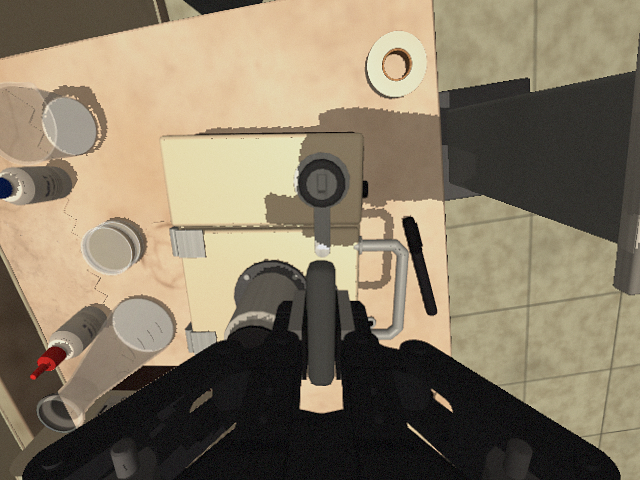

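The slotted lock face is at (322,181), its collar spans about (298-346,157-205), and the latch arm points down to (322,252). The held key's bar runs (320,262)-(320,385). The handle bar is at x≈401, y≈245-335.

Run:
```python
from h import *
c=dict(np.load("/tmp/w2.npz")); p=cloud(c); tcp=c["tcp"]
g=cv2.cvtColor(c["frame"],cv2.COLOR_RGB2GRAY)
w=g[150:215,290:355]; m=(w<70).astype(np.uint8)
ct,_=cv2.findContours(m,cv2.RETR_EXTERNAL,cv2.CHAIN_APPROX_NONE); k=max(ct,key=cv2.contourArea)
e=cv2.fitEllipse(cv2.convexHull(k)); print("collar ell",e)
for z in(.121,.123): print(z,plane(c,np.add(e[0],(290,150)),z))
# inner slot: dark within face
l=sel(p,(290,355,150,212),.116,.13); print("lock cloud",rect(l),np.median(l[:,2]))
print("collar circle",cv2.minEnclosingCircle((l[:,:2]*1000).astype(np.float32)))
w=g[165:200,305:340]; print(w[::2,::2])
kb=sel(p,(300,340,255,395),tcp[2]-.006,tcp[2]+.014); print("key bar",rect(kb),np.percentile(kb[:,2],[5,50,95]),tcp)
con=sel(p,(165,360,135,225),.098,.107); print("console",rect(con),np.median(con[:,2]))
hb=sel(p,(385,412,235,345),.085,.115); print("handle",rect(hb),np.percentile(hb[:,2],[50,95]))
d=c["depth"]; print("seat z",[p[v,u].round(4) for u,v in((314,175),(330,175),(314,190),(330,190),(322,170),(322,195))])
```

```text
collar ell ((31.23674774169922, 32.89971160888672), (46.885868072509766, 48.625335693359375), 177.24093627929688)
0.121 [[ 0.52497849 -0.06586955  0.121     ]]
0.123 [[ 0.52493773 -0.06612875  0.123     ]]
lock cloud [525.3 -65.1  37.4  37.1   3.4] 0.12182575521823097
collar circle ((525.4322509765625, -64.92516326904297), 18.985450744628906)
[[ 78  26  38  44  50  46  40  46  46  43  45  42  46  46  45  36  77  95]
 [ 34  35  46  43  48  43  46  44  39  34  41  45  46  46  47  40  33  52]
 [ 43  42  42  46  41  47  72  73  90  95  63  53  39  45  44  44  41  33]
 [ 50  46  42  46  71 101  98 100  96  96  94  95  85  39  41  48  44  42]
 [ 49  47  41  92  96  96  89  96  93  94  91  93  95  97  47  40  42  43]
 [ 49  44  67  98  97  95  84  89  90  90  82  90  94  98  97  47  44  46]
 [ 47  54  99  97  99  96  81  94  97  96  84  89  94  98  97  74  42  44]
 [ 40  81  96  91 100  95  79  98  95 100  83  90  96 105  98  86  41  41]
 [ 46  85  95  98  96  98  81  98  95  95  85  91  94  98  93  98  53  42]
 [ 39  98  94  93  97 100  80  96  95  93  83  90  95  98  97  91  53  38]
 [ 39
[... 355 characters left out ...]
6  37  45  36]
 [ 42  47  38  75  97  96  96  96  95  95  89  91  95  85  42  45  44  37]
 [ 42  43  45  41  58  91  97  99  96  93  91  92  68  40  42  46  41  31]
 [ 34  43  38  43  44  40  60  72  86  83  52  42  47  43  48  42  33  65]]
key bar [532.8 -24.8  55.7  16.9  79.4] [0.25986315 0.26594414 0.26783649] [ 0.53162817 -0.02274773  0.26018719]
console [574.9 -72.7  75.5 168.   80.6] 0.10178223375290638
handle [471.8  49.4 104.2  22.1  84.3] [0.10134205 0.10286318]
seat z [array([ 0.5296, -0.0728,  0.1206]), array([ 0.5172, -0.0708,  0.1209]), array([ 0.5316, -0.0611,  0.1201]), array([ 0.519 , -0.0593,  0.1212]), array([ 0.5228, -0.0755,  0.1197]), array([ 0.5259, -0.0563,  0.1208])]
```

```bash
cat > m.py <<'E'
from h import *
def lockkey(c,tcp,lockwin,keywin):
    p=cloud(c); g=cv2.cvtColor(c["frame"],cv2.COLOR_RGB2GRAY)
    u0,u1,v0,v1=lockwin; w=cv2.medianBlur(g[v0:v1,u0:u1],3); m=((w>60)&(p[v0:v1,u0:u1,2]>.112)&(p[v0:v1,u0:u1,2]<.125)).astype(np.uint8)
    m=cv2.morphologyEx(m,cv2.MORPH_CLOSE,np.ones((5,5)))
    n,lab,st,ce=cv2.connectedComponentsWithStats(m)
    for i in range(1,n):
        if st[i,4]>100: print("bright",st[i],plane(c,ce[i]+[u0,v0],.121)[0].round(4))
    u0,u1,v0,v1=keywin; q=p[v0:v1,u0:u1]; zt=tcp[2]
    for r in range(v0,v1,8):
        s=p[r,u0:u1]; k=(s[:,2]>zt+.005)&(s[:,2]<zt+.014); a=np.flatnonzero(k)
        if len(a): print(r,a[0]+u0,a[-1]+u0,((s[a[0]]+s[a[-1]])/2).round(4))
E
python3 - <<'E'
from m import *
c=dict(np.load("/tmp/w2.npz")); lockkey(c,c["tcp"],(290,355,150,212),(295,345,256,392)); print(c["tcp"])
E
```

```text
bright [ 16  19  31  31 647] [ 0.525  -0.0651  0.121 ]
272 312 324 [ 0.5288 -0.051   0.2654]
280 308 332 [ 0.5285 -0.0475  0.2654]
288 309 331 [ 0.5291 -0.0445  0.2662]
296 307 331 [ 0.5301 -0.0409  0.2657]
304 308 332 [ 0.5302 -0.0376  0.2661]
312 296 344 [ 0.5308 -0.0337  0.2655]
320 295 344 [ 0.5311 -0.0336  0.2714]
328 306 335 [ 0.5312 -0.0298  0.2711]
336 306 335 [ 0.5319 -0.0262  0.271 ]
344 306 335 [ 0.5324 -0.0227  0.2711]
352 306 335 [ 0.5329 -0.0201  0.2727]
360 310 335 [ 0.5332 -0.0141  0.2698]
368 313 331 [ 0.5344 -0.0068  0.2655]
376 311 331 [ 0.5355 -0.0027  0.2654]
384 315 327 [0.5362 0.0014 0.2656]
[ 0.53162817 -0.02274773  0.26018719]
```

```bash
python3 -m handwheel '{"deltas":[[-1,0.2,0,0,0],[-1,0.4,0,0.2,0],[-1,0.33,0,0.4,-0.03],[-1,0.1,0,0.5,0],[-1,0,0,0.5,0],[-1,0,0,0.3,0],[-1,0,0,0.1,0],[-1,0,0,0,0],[-1,0,0,0,0]]}' 80
python3 - <<'E'
from m import *; from workcell import status,optics
s=status.get_state(); togo(s,[.5249,-.0635,.152],171)
c=optics.read_camera("wrist"); np.savez("/tmp/w3.npz",**c,tcp=s["tcp_pos"])
c=optics.read_camera("side"); np.savez("/tmp/s3.npz",**c)
f=c["frame"][170:270,250:390]; cv2.imwrite("pics/s3.png",cv2.resize(f[:,:,::-1],None,fx=5,fy=5,interpolation=cv2.INTER_CUBIC))
E
```

```text
clock: 8.57
tcp_pos: [0.5257, -0.064, 0.1807]
orientation: [0.0, -0.65, 0.76, -0.001]
wrist_force: [0.4, 0.0, 0.2]
finger_gap: 0.011
grip_force: 79.9
tcp [ 0.5257 -0.064   0.1807] head 171.14 shift [-0.01  0.02  0.72] roll 0.01 F [0.4 0.  0.2] gap 0.011 t 8.575
```

View pics/s3.png

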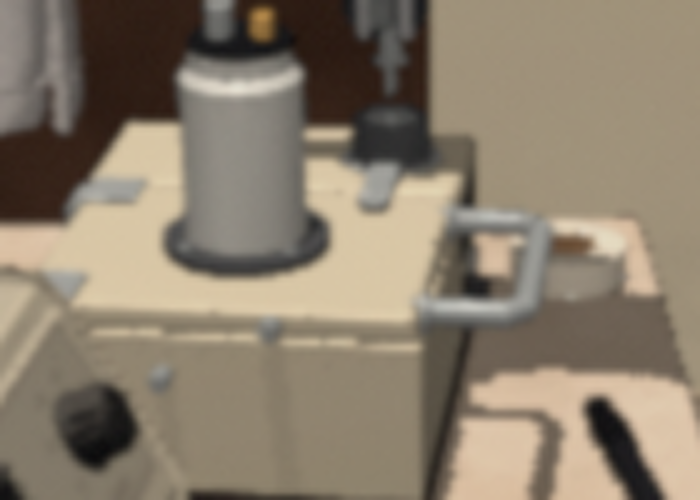

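The side crop shows the blade tip at (391,90), right over the collar centred at (392,125). I'll lower it gently.

```bash
python3 -m handwheel '{"deltas":[[-1,-0.01,0.02,0.1,0],[-1,0,0,0.1,0],[-1,0,0,0.08,0],[-1,0,0,0.08,0],[-1,0,0,0,0]]}' 80
python3 - <<'E'
from h import *; from workcell import status
togo(status.get_state(),[.5249,-.0635,.152],171)
E
```

```text
clock: 9.3
tcp_pos: [0.5244, -0.0634, 0.1655]
orientation: [-0.0, -0.65, 0.76, 0.0]
wrist_force: [-0.6, 0.4, -0.9]
finger_gap: 0.0109
grip_force: 80.4
tcp [ 0.5244 -0.0634  0.1655] head 171.13 shift [ 0.   -0.01  0.34] roll 0.01 F [-0.6  0.4 -0.9] gap 0.0109 t 9.3
```

```bash
python3 -m handwheel '{"deltas":[[-1,0,0,0.08,0],[-1,0,0,0.08,0],[-1,0,0,0.08,0],[-1,0,0,0.06,0],[-1,0,0,0.04,0],[-1,0,0,0,0]]}' 80
python3 - <<'E'
from h import *; from workcell import status
togo(status.get_state(),[.5249,-.0635,.152],171)
E
```

```text
clock: 10.05
tcp_pos: [0.5249, -0.0635, 0.1535]
orientation: [0.001, -0.65, 0.76, -0.001]
wrist_force: [-1.2, 1.8, 9.5]
finger_gap: 0.0107
grip_force: 81.3
tcp [ 0.5249 -0.0635  0.1535] head 171.14 shift [0.   0.   0.04] roll 0.01 F [-1.2  1.8  9.5] gap 0.0107 t 10.05
```

```bash
python3 -m handwheel '{"deltas":[[-1,0,0,0.04,0],[-1,0,0,0.04,0],[-1,0,0,0,0],[-1,0,0,0,0]]}' 80
python3 - <<'E'
from m import *; from workcell import status,optics
s=status.get_state(); togo(s,[.5249,-.0635,.152],171)
c=optics.read_camera("side"); np.savez("/tmp/s3.npz",**c)
f=c["frame"][170:230,300:370]; cv2.imwrite("pics/s4.png",cv2.resize(f[:,:,::-1],None,fx=8,fy=8,interpolation=cv2.INTER_CUBIC))
E
```

```text
clock: 10.55
tcp_pos: [0.5251, -0.0635, 0.1532]
orientation: [0.001, -0.65, 0.76, -0.002]
wrist_force: [-8.3, 1.6, 28.0]
finger_gap: 0.0103
grip_force: 84.7
tcp [ 0.5251 -0.0635  0.1532] head 171.14 shift [0.   0.   0.03] roll 0.01 F [-8.3  1.6 28. ] gap 0.0103 t 10.55
```

View pics/s4.png

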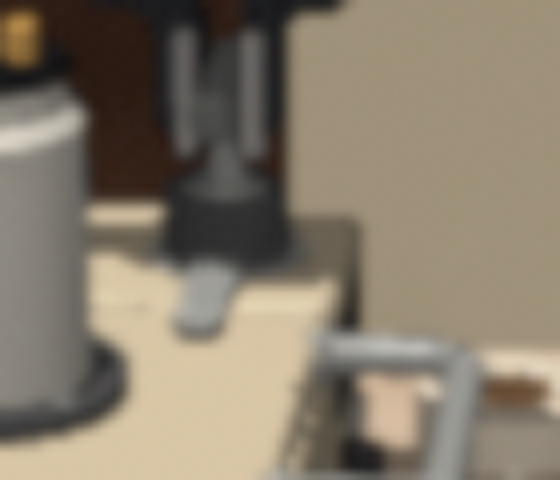

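The key is seated: it stops hard at TCP z 0.153 with 28 N, and its shoulder sits inside the collar at (222,190). Next I ease the push slightly and turn clockwise.

```bash
python3 -m handwheel '{"deltas":[[-1,0,0,-0.05,0],[-1,0,0,0,0.4],[-1,0,-0.007,0,0.8],[-1,0,-0.007,0,0.8],[-1,0,-0.007,0,0.8],[-1,0,-0.007,0,0.8],[-1,0,-0.007,0,0.8],[-1,0,-0.007,0,0.8],[-1,0,-0.007,0,0.8],[-1,0,-0.007,0,0.8],[-1,0,0,0,0.4],[-1,0,0,0,0],[-1,0,0,0,0]]}' 80
python3 - <<'E'
from m import *; from workcell import status,optics
s=status.get_state(); togo(s,[.5249,-.0635,.153],99); print(s["ft_torque"])
E
```

```text
clock: 12.22
tcp_pos: [0.5267, -0.0657, 0.1534]
orientation: [0.001, -0.079, 0.997, -0.001]
wrist_force: [-3.3, -1.3, 16.6]
finger_gap: 0.0104
grip_force: 82.1
tcp [ 0.5267 -0.0657  0.1534] head 99.12 shift [0.04 0.06 0.01] roll 0.01 F [-3.3 -1.3 16.6] gap 0.0104 t 12.225
[-0.36133804  0.79983476  0.04543686]
```

```bash
python3 -m handwheel '{"deltas":[[-1,0,0,-0.04,0],[-0.3,0,0,0,0],[-0.2,0,0,0,0],[-0.2,0,0,0,0],[-0.2,0,0,-0.1,0],[-0.2,0,0,-0.3,0],[-0.2,0,0,-0.6,0],[-0.2,0,0,-0.8,0],[-0.2,0,0,-0.6,0],[-0.2,0,0,-0.3,0],[-0.2,0,0,0,0]]}' 80
python3 - <<'E'
from m import *; from workcell import status,optics
s=status.get_state(); togo(s,[.4718,.0494,.26],171)
c=optics.read_camera("wrist"); np.savez("/tmp/w5.npz",**c,tcp=s["tcp_pos"])
c=optics.read_camera("top"); np.savez("/tmp/t5.npz",**c)
c=np.load("/tmp/w5.npz"); f=c["frame"]; cv2.imwrite("pics/w5.png",f[:,:,::-1])
E
```

```text
clock: 13.6
tcp_pos: [0.5266, -0.0649, 0.2613]
orientation: [0.001, -0.08, 0.997, -0.0]
wrist_force: [0.6, -0.1, -0.4]
finger_gap: 0.0341
grip_force: 0.0
tcp [ 0.5266 -0.0649  0.2613] head 99.13 shift [0.9  3.04 0.03] roll -7.19 F [ 0.6 -0.1 -0.4] gap 0.0341 t 13.6
```

View pics/w5.png

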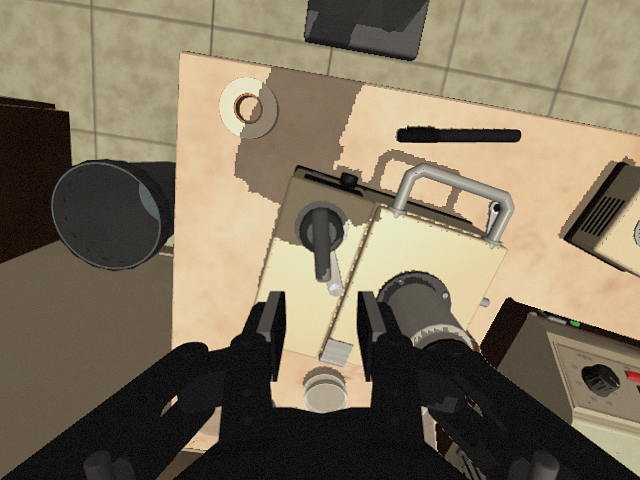

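The key stands in the lock at (320,240), with the latch arm swung back to (335,287), clear of the lid. The handle bar runs from (418,172) to (505,200).

Run:
```python
from h import *
bx=np.array([np.cos(np.radians(-9.2)),np.sin(np.radians(-9.2))]); by=np.array([-bx[1],bx[0]])
for n,win,kw in (("w5",(385,525,155,250),(300,345,195,285)),("t5",(318,390,262,300),(395,425,235,270))):
    c=dict(np.load(f"/tmp/{n}.npz")); p=cloud(c)
    h=sel(p,win,.088,.115); X=h[:,:2]@bx; Y=h[:,:2]@by
    xm=np.percentile(X,1); b=X<xm+.012
    yc=(Y[b].min()+Y[b].max())/2; ct=bx*(xm+.0055)+by*yc
    fit=np.polyfit(Y[b],X[b],1)
    print(n,"bar len",np.ptp(Y[b]),"xy",ct,"ztop",np.percentile(h[b][:,2],[50,90]),"slope",fit[0])
    k=sel(p,kw,.145,.17); print(" key",rect(k) if len(k)>9 else len(k),np.percentile(k[:,2],[50,95]) if len(k) else 0)
```

```text
w5 bar len 0.10222772957853293 xy [0.46822866 0.05002046] ztop [0.10135496 0.1026228 ] slope -0.004709483104492914
 key [525.  -64.8  55.5  13.   12.1] [0.15932502 0.16079508]
t5 bar len 0.10183249268179893 xy [0.46849428 0.05134111] ztop [0.10236204 0.10476051] slope -0.003908201565498891
 key [517.5 -66.3  39.3  12.2  13.1] [0.16032211 0.16378032]
```

```bash
python3 -m handwheel '{"deltas":[[-0.2,0,0,0,-0.7],[-0.2,0,0,0,-1],[-0.2,0,0,0,-1],[-0.2,0,0,0,-1],[-0.2,0,0,0,-1],[-0.2,0,0,0,-1],[-0.2,0,0,0,-1],[-0.2,-0.2,0.15,0,-0.5],[-0.2,-0.45,0.35,0,0],[-0.2,-0.6,0.45,0.1,0],[-0.2,-0.6,0.45,0.3,0],[-0.2,-0.5,0.35,0.3,0],[-0.2,-0.25,0.15,0.2,0],[-0.2,0,0,0.1,0],[-0.2,0,0,0,0],[-0.2,0,0,0,0]]}' 40
python3 - <<'E'
from m import *; from workcell import status,optics
s=status.get_state(); togo(s,[.4685,.0505,.098],171)
E
```

```text
clock: 15.7
tcp_pos: [0.4684, 0.0495, 0.2207]
orientation: [0.0, -0.65, 0.76, -0.0]
wrist_force: [-0.1, 1.0, 0.5]
finger_gap: 0.0338
grip_force: 0.0
tcp [0.4684 0.0495 0.2207] head 171.07 shift [-0.03  0.    3.07] roll 0.01 F [-0.1  1.   0.5] gap 0.0338 t 15.7
```

```bash
python3 -m handwheel '{"deltas":[[-0.2,-0.03,0,0.3,0],[-0.2,0,0,0.6,0],[-0.2,0,0,0.7,0],[-0.2,0,0,0.6,0],[-0.2,0,0,0.5,0],[-0.2,0,0,0.27,0],[-0.2,0,0,0.1,0],[-0.2,0,0,0,0],[-1,0,0,0,0],[-1,0,0,0,0],[-1,0,0,0,0],[-1,0,0,0,0]]}' 40
python3 - <<'E'
from m import *; from workcell import status,optics
s=status.get_state(); togo(s,[.4685,.0505,.098],171)
E
```

```text
clock: 17.2
tcp_pos: [0.4673, 0.0514, 0.0983]
orientation: [-0.0, -0.65, 0.76, 0.0]
wrist_force: [-4.3, 0.5, 5.2]
finger_gap: 0.0092
grip_force: 39.1
tcp [0.4673 0.0514 0.0983] head 171.15 shift [ 0.02 -0.03  0.01] roll 0.01 F [-4.3  0.5  5.2] gap 0.0092 t 17.2
```

```bash
python3 -m handwheel '{"deltas":[[-1,0,-0.006,-0.25,0],[-1,0,-0.019,-0.25,0],[-1,0,-0.03,-0.25,0],[-1,0,-0.045,-0.25,0],[-1,0,-0.055,-0.25,0],[-1,0,-0.07,-0.245,0],[-1,0,0,0,0],[-1,0,0,0,0]]}' 40
python3 - <<'E'
from m import *; from workcell import status,optics
s=status.get_state(); togo(s,[.4685,.0505,.098],171)
c=optics.read_camera("side"); f=c["frame"]; cv2.imwrite("pics/s6.png",f[100:340,200:440,::-1])
E
```

```text
clock: 18.2
tcp_pos: [0.4759, 0.0501, 0.1578]
orientation: [-0.0, -0.65, 0.76, 0.001]
wrist_force: [-6.4, 1.2, -0.9]
finger_gap: 0.0094
grip_force: 39.1
tcp [0.4759 0.0501 0.1578] head 171.14 shift [0.02 0.18 1.5 ] roll 0.01 F [-6.4  1.2 -0.9] gap 0.0094 t 18.2
```

View pics/s6.png

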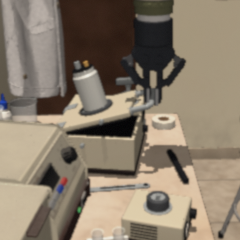

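The side view shows the lid raised about 0.3 rad, with the handle held in the fingers at about (150,100). I'll continue along the arc.

```bash
python3 -m handwheel '{"deltas":[[-1,0,-0.08,-0.242,0],[-1,0,-0.094,-0.237,0],[-1,0,-0.105,-0.232,0],[-1,0,-0.117,-0.227,0],[-1,0,-0.128,-0.22,0],[-1,0,-0.139,-0.215,0],[-1,0,-0.15,-0.206,0],[-1,0,-0.159,-0.2,0],[-1,0,-0.169,-0.19,0],[-1,0,-0.178,-0.183,0],[-1,0,0,0,0],[-1,0,0,0,0]]}' 40
python3 - <<'E'
from m import *; from workcell import status,optics
s=status.get_state(); togo(s,[.4685,.0505,.098],171)
E
```

```text
clock: 19.75
tcp_pos: [0.5268, 0.0424, 0.2458]
orientation: [-0.001, -0.651, 0.759, 0.001]
wrist_force: [-14.6, 2.9, 11.1]
finger_gap: 0.0094
grip_force: 39.5
tcp [0.5268 0.0424 0.2458] head 171.16 shift [0.03 1.46 3.7 ] roll 0.02 F [-14.6   2.9  11.1] gap 0.0094 t 19.75
```

```bash
python3 -m handwheel '{"deltas":[[-1,0,-0.172,-0.183,0],[-1,0,-0.184,-0.173,0],[-1,0,-0.194,-0.163,0],[-1,0,-0.201,-0.15,0],[-1,0,-0.212,-0.132,0],[-1,0,-0.218,-0.121,0],[-1,0,0,0,0],[-1,0,0,0,0]]}' 40
python3 - <<'E'
from m import *; from workcell import status,optics
s=status.get_state(); togo(s,[.4685,.0505,.098],171)
bx=np.array([np.cos(np.radians(-9)),np.sin(np.radians(-9))]); d=s["tcp_pos"]-[.4680,.0505,.097]
print("theta",np.arctan2(s["tcp_pos"][2]-.096,.204-d[:2]@bx), np.hypot(s["tcp_pos"][2]-.096,.204-d[:2]@bx))
E
```

```text
clock: 20.75
tcp_pos: [0.5771, 0.0346, 0.2839]
orientation: [0.002, -0.65, 0.76, -0.002]
wrist_force: [-4.9, 1.8, 7.9]
finger_gap: 0.0096
grip_force: 40.3
tcp [0.5771 0.0346 0.2839] head 171.15 shift [0.03 2.77 4.63] roll 0.02 F [-4.9  1.8  7.9] gap 0.0096 t 20.75
theta 1.1080188638351227 0.21001472674913144
```

Run:
```python
from m import *; from workcell import status,optics
c=optics.read_camera("side"); np.savez("/tmp/s7.npz",**c); f=c["frame"]; cv2.imwrite("pics/s7.png",cv2.resize(f[100:280,240:400,::-1],None,fx=3,fy=3))
```

```text
(no output)
```

View pics/s7.png

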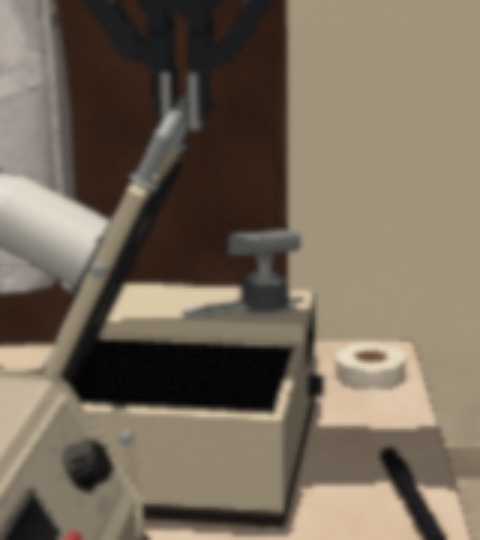

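```bash
cat > ang.py <<'E'
from h import *
def ang(c):
    p=cloud(c); a=np.radians(-9.2); Rz=np.array([[np.cos(a),np.sin(a),0],[-np.sin(a),np.cos(a),0],[0,0,1]])
    q=(p@Rz.T); f=c["frame"].astype(int); cream=(f[...,0]>120)&(f[...,0]-f[...,2]>15)
    hb=Rz@[.4683,.0505,.097]; Y=hb[1]+.064
    m=cream&(abs(q[...,1]-Y)<.008)&(q[...,2]>.125)&(q[...,2]<.27)&(q[...,0]>hb[0]+.05)&(q[...,0]<hb[0]+.23)
    m[:, :245]=0; x=q[m]; print("n",m.sum(),"y",np.median(x[:,1]))
    xz=x[:,[0,2]]; l=cv2.fitLine(xz.astype(np.float32),cv2.DIST_HUBER,0,.001,.001).ravel()
    print("angle",np.arctan2(abs(l[1]),-l[0]*np.sign(l[1])),"pt at z=.096",l[2]+(.096-l[3])*l[0]/l[1],"hinge x exp",hb[0]+.204,"resid",np.percentile(abs((xz-l[2:])@[-l[1],l[0]]),[50,95]))
    pa=np.percentile(x[:,2],[2,98]); print("z range",pa)
E
python3 - <<'E'
from ang import *
ang(dict(np.load("/tmp/s7.npz")))
E
```

```text
n 313 y 0.19123506187163428
angle 1.091712 pt at z=.096 0.6573797 hinge x exp 0.6582019129552426 resid [0.00256173 0.00492291]
z range [0.12729843 0.23997312]
```

```bash
python3 -m handwheel '{"deltas":[[-1,0,-0.15,-0.085,0],[-1,0,-0.14,-0.075,0],[-1,0,-0.11,-0.05,0],[-1,0,0,0,0],[-1,0,0,0,0],[-1,0,0,0,0]]}' 40
python3 - <<'E'
from ang import *; from workcell import status,optics
s=status.get_state(); togo(s,[.4685,.0505,.098],171)
d=s["tcp_pos"]-[.4680,.0505,.097]; a=np.radians(-9); dx=.204-d[:2]@[np.cos(a),np.sin(a)]
print("theta",np.arctan2(s["tcp_pos"][2]-.096,dx))
for i in range(2): ang(optics.read_camera("side"))
c=optics.read_camera("top"); p=cloud(c); h=sel(p,(395,430,230,275),.145,.17); print("key",rect(h),np.percentile(h[:,2],[50,95]))
E
```

```text
clock: 21.55
tcp_pos: [0.5928, 0.0323, 0.2909]
orientation: [0.002, -0.65, 0.76, -0.001]
wrist_force: [-2.2, 3.9, 6.1]
finger_gap: 0.0089
grip_force: 41.1
tcp [0.5928 0.0323 0.2909] head 171.15 shift [0.03 3.16 4.81] roll 0.02 F [-2.2  3.9  6.1] gap 0.0089 t 21.55
theta 1.190432502293112
n 319 y 0.191146698150354
angle 1.1768574 pt at z=.096 0.6572438 hinge x exp 0.6582019129552426 resid [0.00255055 0.00484858]
z range [0.12747021 0.24614811]
n 319 y 0.19120134581593587
angle 1.1756054 pt at z=.096 0.6574096 hinge x exp 0.6582019129552426 resid [0.00252256 0.00488158]
z range [0.12798922 0.24545232]Traceback (most recent call last):
  File "<stdin>", line 6, in <module>
    return _quantile_unchecked(
        a, q, axis, out, overwrite_input, method, keepdims, weights)
    return _ureduce(a,
                    func=_quantile_ureduce_func,
    ...<5 lines>...
                    overwrite_input=overwrite_input,
                    method=method)
    r = func(a, **kwargs)
    result = _quantile(arr,
                       quantiles=q,
    ...<2 lines>...
                       out=out,
                       weights=wgt)
    slices_having_nans = np.isnan(arr[-1, ...])
                                  ~~~^^^^^^^^^
IndexError: index -1 is out of bounds for axis 0 with size 0
```

```bash
python3 -m handwheel '{"deltas":[[-1,0,0,0,0],[-1,0,0,0,0],[-1,0,0,0,0],[-1,0,0,0,0]]}' 40
python3 -c "
from workcell import hand_in; print(hand_in())"
```

```text
clock: 22.2
tcp_pos: [0.5928, 0.0323, 0.2909]
orientation: [0.002, -0.65, 0.76, -0.001]
wrist_force: [-3.1, 3.6, 7.3]
finger_gap: 0.0094
grip_force: 41.1
the job is handed in; nothing more can be done
None
```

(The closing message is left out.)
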